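Swap a transit lid for the viewing cover

TASK

Get the blue egg case ready for viewing: swing its lid up to upright on the hinges, lift it straight up off the hinge pins and stand it, hinge side down, in the slot of the wooden lid stand. Then lower the clear cover level onto the open case so that both brass studs come up through its two holes and it lies flat on the rim. Let neither the lid nor the cover drop, and leave the eggs on stands and the other things on the bench where they are.

Things in the scene. Friction and masses are not known exactly. Their poses are not given: they have to be found in the camera images.
- case: Fixed blue case, open-topped box 130 (x) x 160 (y) x 55 mm high; origin at the centre of its underside, on the bench; x axis from its front (the lip side, facing left seen from the robot) to its hinges (facing right). Walls 10 mm front and rear, 18 mm at the sides; the boxes inside stay below the rim. On each side wall, at x 0, y +-68, a brass stud; hidden by the shut lid.
- case_hinge (a point): Fixed point on the hinge pins' axis, midway between them: case frame x 82, z 62 mm; axes as the case's. Two steel brackets at y +-45 each hold a pin lying along y, flatted: 5 mm thick in x, 14 mm tall. Behind each pin a back stop, up to 104 mm above the bench, stops the lid about 6 degrees past upright, where it stays by itself.
- lid: Loose lid, 0.28 kg. Origin on its hinge axis, midway. Shut: axes as the case's; upright: x down, z level, away from the case. Plate x -147 to -17, y +-80, z 5 to 13 mm; skirt 6 mm thick under its edge down to z -7, resting on the rim. Swings freely; falls shut if let go before upright.
- lid_knuckles (a point): At the lid's origin. Two steel C-shaped knuckles at lid y +-45, 20 mm wide, 12.5 mm outer radius, with an 8.6 mm mouth facing the lid's +x. They lock on the flatted pins when shut and come off them straight up only within about 10 degrees of upright; 20 mm of lift clears the pins.
- lid_lip (a point): Middle of the front edge of the lid's finger lip (lid x -171, z 9), the top edge when the lid is upright. The lip is 110 mm wide, 8 mm thick (z 5 to 13) and stands out 24 mm from the lid's front face, which is flush with the case's front wall; shut, its underside is 67 mm above the bench with free space below it.
- lid_stand: Fixed light-wood stand, base 92 (x) x 150 (y) x 10 mm, origin at the centre of its underside. Two walls along y, 140 mm long, 64 mm high, round tops, leave a slot 33 mm wide (x +-16) with its floor 10 mm above the bench. The upright lid goes in hinge side down, width along the slot, facing either way, its origin then 23 mm up; it may lean on a wall.
- cover: Loose clear plastic plate with a grey edge, 0.20 kg, 124 (x) x 160 (y) x 5 mm, lying flat on the bench; origin at the centre of its underside. Two brass-ringed through holes 11 mm in diameter at x 0, y +-68. A black grip bar in the middle, 14 (x) x 70 (y) mm, up to 33 mm above the underside. Fits either way round.
- stud_left (a point): Foot of the brass stud on the case's +y side wall, at rim height (55 mm). Stud 8 mm in diameter, 10 mm tall, its upper 5 mm tapering to 3 mm.
- stud_right (a point): Foot of the like stud on the -y side wall.
- large_egg: Bystander, loose: large dark-green egg on a turned wooden stand, 56x56x96 mm; origin at the centre of its underside. Not to be moved.
- speckled_egg: Bystander, loose: speckled buff egg on a turned wooden stand, 47x47x80 mm; origin at the centre of its underside. Not to be moved.
- blue_egg: Bystander, loose: pale blue egg on a turned wooden stand, 45x45x64 mm; origin at the centre of its underside. Not to be moved.
- loupe: Bystander, loose: black cylindrical loupe, 45x45x36 mm; origin at the centre of its underside. Not to be moved.
- boxed_egg: Bystander, loose: clear specimen box holding a blue egg on cotton, 70x65x47 mm; origin at the centre of its underside. Not to be moved.
- tweezers: Bystander, loose: steel tweezers lying flat at the front of the bench, long axis y, 25x129x10 mm; origin at the centre of its underside. Not to be moved.
- dusting_brush: Bystander, loose: red-handled dusting brush lying flat at the front of the bench, long axis y, 21x152x10 mm; origin at the centre of its underside. Not to be moved.

How it is judged:
By the outcome, as a careful person would: the job done as asked, in the order asked, and still so for the second after the job is handed in, with the robot touching nothing.
It also fails if it takes over 69 s, if anything falls off the work surface, if the arm or the gripper's body presses on something with over 40 N, if the wrist force passes 120 N, or if a joint passes its speed limit or range.

ROBOT

A 6-joint arm with a two-finger parallel gripper is mounted at the origin on a cart in front of the work surface, level with it; the furniture and walls round the work are solid. World frame = base frame: x ahead of the robot, y to its left, z up, the work surface at z = 0. Lengths are in mm, angles in rad, forces in N, time in s.
With the tool pointing down it reaches from about 300 to 775 mm from the base axis. Payload 14.6 kg.
Tool frame: the origin (TCP) lies on the centre line of the jaws, within the pads' length; the fingertips stand 19 mm ahead of it and the grasp point (between the pads) is the TCP (bot.tip_reach is the distance from the TCP to the fingertips, in mm); z points along the fingers, y is the line along which they close (so a half turn about z gives the same grasp; the last joint's range is limited). The gripper opens to 85 mm and grips with 20 to 120 N. Pads are 22 mm wide; open, the fingers measure 114 mm over their backs; the gripper's body (76 mm by 85 mm) begins 54 mm behind the grasp point. The pads swing forward as they close: fully open they stand 13 mm farther back than shut.
Start: joints at [-1.324, 0.3, 1.521, -0, 1.321, -0.067], TCP at [169.764, -523.134, 213.781] pointing down, gripper open.
Joint ranges: [-3.03, 3.03], [-0.79, 2.21], [0.23, 2.52], [-1.04, 4.18], [0, 3.07], [-2.55, 2.55]. Speed limits (rad/s): [2.22, 2.22, 2.57, 3.14, 3.14, 3.14].

INTERFACE

Orientations are given as a unit quaternion [w, x, y, z].
In Python, from rig import bot gives the robot as it stands. Calls block until the motion is done:
- bot.move_to(position, orientation): joint-space move of the TCP to a pose.
- bot.servo_line(position, attitude=None, speed=150, until_force=None): straight line of the TCP; attitude=None keeps the orientation; speed is the mean speed in mm/s. With until_force (N) it stops when the force on the tool has changed by that much, and returns True; else False.
- bot.move_joints(angles): joint-space move.
- bot.move_gripper(opening, grip_force=None): finger opening in mm; grip_force is the grip in N (None keeps the last); returns when the fingers have stopped.
- bot.dwell(seconds).
- bot.ik(position, orientation): joint angles nearest the present ones, or None.
- bot.read_state(): the state.
- bot.read_camera(name): name is "side" or "top"; returns a dict with "image" (480x640x3 uint8, blue, green, red), "depth" (480x640 float32, mm along the optical axis (not along the pixel's ray), 0 where there is no reading), "fovy" (degrees; the focal length in pixels is half the picture's height over the tangent of half this angle, whatever the lens; pixels are square), "cx", "cy" (the principal point, pixels), "k1" (the pictures are not rectified: a ray, as slopes to the right and down, at radius r is drawn at 1 + k1 r^2 times it, then the intrinsics apply), "eye" and "attitude" of the camera in the world. Camera axes: x right, y down, z forward; pixel columns grow to the right and rows downward; lengths in mm; the calibration is good to about 2 mm. A picture is of the moment at which its call begins.
A pose or a line that the arm cannot do raises bot.MotionError and nothing moves.
- bot.finish_job(): hands the job in; it is judged then, once.
The state is a dict: "clock": time; "joint_positions": joint angles; "qvel": joint speeds; "effort": joint torques, N m; "ee_pos": TCP position; "tool_rot": TCP orientation; "ft_force": force on the tool from outside, world axes, zero at the start; "moment": the same for the moment, N m; "grip_width": finger opening in mm; "grip_force": force on a finger pad.
Only numpy, scipy, OpenCV 4.12 (cv2) and the standard library are available. Lean on these libraries where they do the work, as an engineer would, in place of code of your own. Each camera call takes 0.05 s, during which the arm holds its last target. There are 200 camera calls.

## Working session

There is one attempt and no reset: what is moved stays moved. The work goes in short steps, each a Python script; the robot and the scene stay as the last script left them, time stands still between calls to the robot, and variables do not carry over. Pictures are saved under pics/ and viewed, at most 10 in all, crops included, and the job is handed in when it is done.

```bash
ls; mkdir -p pics; cat > h.py <<'E'
import numpy as np, cv2
from scipy.spatial.transform import Rotation as R
from rig import bot
def q2R(q): return R.from_quat([q[1],q[2],q[3],q[0]])
def Rq(r):
    q=r.as_quat(); return [float(q[3]),float(q[0]),float(q[1]),float(q[2])]
def cam(name):
    c=bot.read_camera(name); c["f"]=240/np.tan(np.radians(c["fovy"])/2)
    a=np.array(c["attitude"],float)
    c["R"]=q2R(a).as_matrix() if a.size==4 else a.reshape(3,3)
    return c
def slopes(c,uv):
    uv=np.atleast_2d(np.asarray(uv,float))
    K=np.array([[c["f"],0,c["cx"]],[0,c["f"],c["cy"]],[0,0,1]])
    return cv2.undistortPoints(uv[:,None],K,np.array([c["k1"],0,0,0.]))[:,0]
def onplane(c,uv,z):
    s=slopes(c,uv); d=np.c_[s,np.ones(len(s))]@c["R"].T; e=np.array(c["eye"])
    return e+d*((z-e[2])/d[:,2])[:,None]
def cloud(c):
    v,u=np.mgrid[0:480,0:640]; s=slopes(c,np.c_[u.ravel(),v.ravel()])
    z=c["depth"].ravel()[:,None]
    return (np.c_[s*z,z]@c["R"].T+np.array(c["eye"])).reshape(480,640,3)
E
python3 - <<'E'
from h import *
import pickle
for n in("top","side"):
    c=cam(n); cv2.imwrite(f"pics/{n}0.png",c["image"]); pickle.dump(c,open(f"{n}0.pkl","wb"))
    print(n,c["eye"],c["R"].round(3).tolist(),c["f"],c["k1"],c["cx"],c["cy"])
print(bot.read_state())
E
```

```text
pics
top [ 310.20562896   -6.75069757 1300.38251729] [[0.098, -0.972, 0.213], [-0.995, -0.096, 0.023], [-0.002, -0.215, -0.977]] 546.894541247578 -0.09393283539831385 329.873911507375 235.84738257619347
side [154.26638384 936.04281336 546.68522934] [[-0.91, -0.179, 0.373], [-0.414, 0.37, -0.832], [0.011, -0.912, -0.411]] 616.7880907306462 -0.1738777416026388 310.96225993654764 238.76397720392404
{'clock': 0.1, 'joint_positions': array([-1.32361701e+00,  3.00420616e-01,  1.52151379e+00, -2.03073895e-05,
        1.32069953e+00, -6.65893776e-02]), 'qvel': array([-7.97309940e-05, -9.22320733e-04, -1.01399878e-03,  9.81824641e-04,
        4.73459411e-04, -3.68504631e-04]), 'effort': array([ 8.74337602e-04, -5.44375741e+01, -3.62364936e+01, -3.69807958e-05,
        3.05830414e-03,  1.22416645e-05]), 'ee_pos': array([ 169.69756102, -522.92888682,  213.27748476]), 'tool_rot': array([-5.17629866e-04,  9.87718343e-01,  1.56244049e-01, -5.67435387e-05]), 'ft_force': array([-0.05125824,  0.10900543,  1.0861241 ]), 'moment': array([ 0.01122216, -0.01037031, -0.00066121]), 'grip_force': 0.0, 'grip_width': 85.62217786066734}
```

View pics/top0.png

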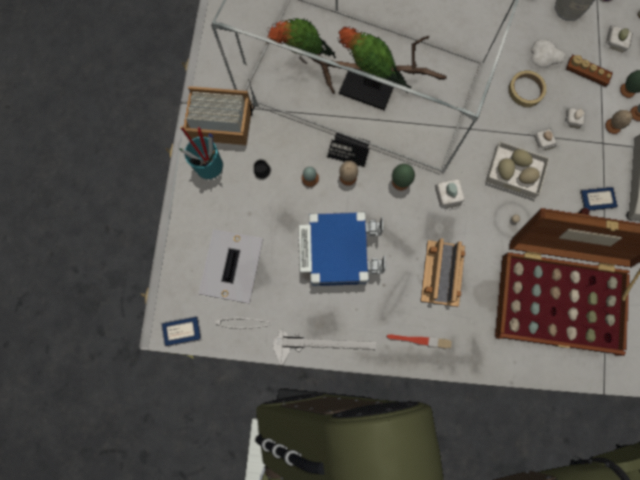

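View pics/side0.png

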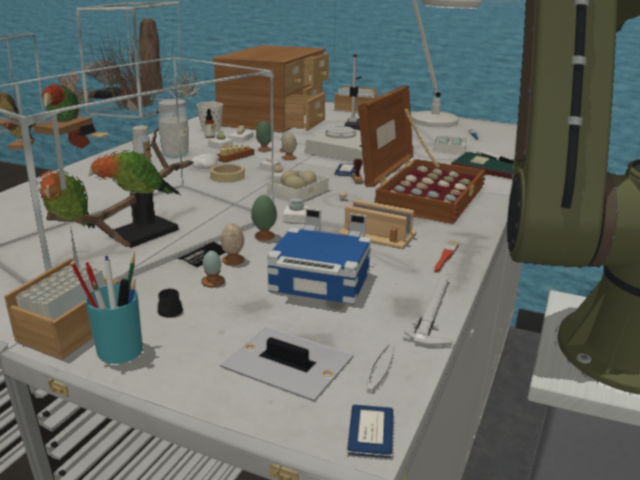

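The top picture shows the shut blue case at (340,248), lip to the left at x≈305 and hinges at (378,228) and (378,265). The cover is at (230,267) with its rings at (236,238) and (222,294), and the stand is at (443,273). Eggs are at (310,175), (348,172) and (402,175), and the boxed egg is at (450,192). The side view shows the same layout with nothing between lip and cover.

```bash
python3 - <<'E'
from h import *
import pickle
c=pickle.load(open("top0.pkl","rb")); im=c["image"]; P=cloud(c)
hsv=cv2.cvtColor(im,cv2.COLOR_BGR2HSV)
def box(P2):
    r=cv2.minAreaRect(P2.astype(np.float32)); return np.round(r[0],1),np.round(r[1],1),round(r[2],1)
def big(m,x0,x1,y0,y1):
    w=np.zeros_like(m); w[y0:y1,x0:x1]=m[y0:y1,x0:x1]
    k,l,s,_=cv2.connectedComponentsWithStats(w); return l==1+np.argmax(s[1:,4])
# lid + lip: everything in region with depth height 68..80
for n,cc in(("top",c),("side",pickle.load(open("side0.pkl","rb")))):
    Q=cloud(cc); m=((Q[...,2]>68)&(Q[...,2]<82)&(Q[...,0]>300)&(Q[...,0]<600)&(abs(Q[...,1])<160)).astype(np.uint8)
    m=cv2.morphologyEx(m,cv2.MORPH_OPEN,np.ones((2,2))); k,l,s,_=cv2.connectedComponentsWithStats(m)
    for i in range(1,k):
        if s[i,4]>60: print(n,"h68-82",s[i],box(Q[l==i][:,:2]),np.median(Q[l==i][:,2]))
# pixels: blue
b=big(((hsv[...,0]>100)&(hsv[...,0]<125)&(hsv[...,1]>120)).astype(np.uint8),290,400,200,300)
v,u=np.nonzero(b); X=onplane(c,np.c_[u,v],75); print("blue@75",box(X[:,:2]))
# stand
w=big(((hsv[...,0]>8)&(hsv[...,0]<22)&(hsv[...,1]>80)).astype(np.uint8),415,475,230,312)
v,u=np.nonzero(w); print("stand px",u.min(),u.max(),v.min(),v.max())
q=P[225:315,410:480].reshape(-1,3)
for a,bb in((6,16),(50,70)):
    t=q[(q[:,2]>a)&(q[:,2]<bb)]; print("stand",a,len(t),box(t[:,:2]))
# cover bar and rings
k=big((hsv[...,2]<60).astype(np.uint8),200,265,235,300); v,u=np.nonzero(k); X=onplane(c,np.c_[u,v],33);print("bar",box(X[:,:2]),np.median(P[k][:,2]))
m=((hsv[...,0]>8)&(hsv[...,0]<25)&(hsv[...,1]>35)).astype(np.uint8); w=np.zeros_like(m); w[228:305,200:270]=m[228:305,200:270]
n,l,s,ce=cv2.connectedComponentsWithStats(w)
for i in range(1,n):
    if s[i,4]>5: print("ring",s[i],ce[i].round(1),onplane(c,ce[i],5).round(1))
for name,(uu,vv) in dict(boxed=(451,192),case_glass=(443,170),egg2=(348,165),egg3=(402,170)).items(): print(name,P[vv,uu].round())
a=cv2.resize(im[190:320,190:480],(800,359),interpolation=cv2.INTER_CUBIC); cv2.imwrite("pics/crop.png",a)
# kinematics probes
for d in (0,20,30,45,60,90):
    pass
E
```

```text
top h68-82 [ 300  225   80   59 3665] (array([459. , -12.1]), array([295.3, 183.9]), 5.3) 75.8263750792214
side h68-82 [ 277  226   95   50 2959] (array([420.6, 375.2]), array([ 158.5, 1231.5]), 18.1) 75.07886277967401
blue@75 (array([551.5,  -1.4]), array([161.7, 123.2]), 8.1)
stand px 421 464 239 305
stand 6 1395 (array([ 540.8, -260.1]), array([217.7, 170.4]), 4.1)
stand 50 646 (array([ 529.3, -254.7]), array([ 54.6, 140.9]), 86.9)
bar (array([493.4, 249. ]), array([24. , 76.5]), 85.1) 29.438014017872092
ring [233 235   8   7  38] [236.3 238. ] [[565.4 249.2   5. ]]
ring [221 290   7   8  36] [224.2 293.2] [[429.3 260.3   5. ]]
boxed [ 722. -258.   39.]
case_glass [ 778. -237.   34.]
egg2 [751.  -4.  79.]
egg3 [ 745. -130.   97.]
```

View pics/crop.png

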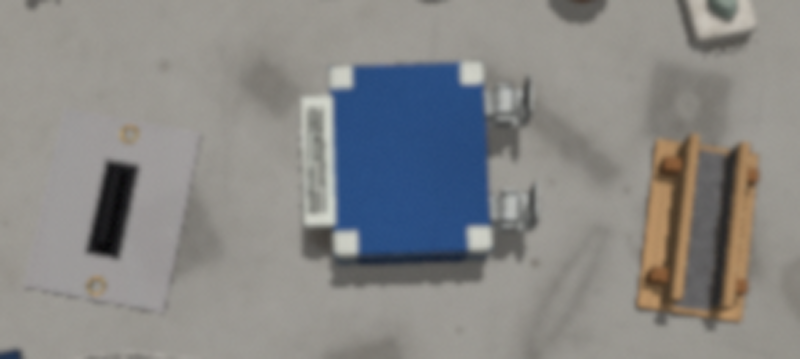

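The crop shows the lid with its white corners, the lip at crop (317,160), hinges at (510,100) and (515,207), the cover rings at (130,133) and (96,287), and the stand's slot at (710,230). I'll refine the fits and check the swing kinematics.

```bash
cat > est.py <<'E'
from h import *
import pickle
def box(A):
    A=np.ascontiguousarray(A[:,:2],np.float32).reshape(-1,1,2); h=cv2.convexHull(A); r=cv2.minAreaRect(h)
    return np.round(r[0],1),np.round(r[1],1),round(r[2],1)
E
python3 - <<'E'
from est import *
c=pickle.load(open("top0.pkl","rb")); s=pickle.load(open("side0.pkl","rb"))
for n,cc in(("top",c),("side",s)):
    Q=cloud(cc)
    m=((Q[...,2]>70)&(Q[...,2]<80)&(Q[...,0]>400)&(Q[...,0]<670)&(abs(Q[...,1])<130)).astype(np.uint8)
    k,l,st,_=cv2.connectedComponentsWithStats(m); i=1+np.argmax(st[1:,4]); p=l==i
    v,u=np.nonzero(p); print(n,"lid+lip",len(v),box(onplane(cc,np.c_[u,v],75)),box(Q[p]))
    hsv=cv2.cvtColor(cc["image"],cv2.COLOR_BGR2HSV)
    blue=p&(hsv[...,0]>100)&(hsv[...,0]<125)&(hsv[...,1]>120)
    v,u=np.nonzero(blue); print(n,"blue",box(onplane(cc,np.c_[u,v],75)))
    w=(Q[...,2]>52)&(Q[...,2]<72)&(Q[...,0]>430)&(Q[...,0]<640)&(Q[...,1]<-190)&(Q[...,1]>-320)
    v,u=np.nonzero(w); X=onplane(cc,np.c_[u,v],62); print(n,"stand walls",len(v),box(X),"z",np.percentile(Q[w][:,2],[5,50,95]).round())
    w=(Q[...,2]>6)&(Q[...,2]<72)&(Q[...,0]>430)&(Q[...,0]<640)&(Q[...,1]<-180)&(Q[...,1]>-320); print(n,"stand all",box(Q[w]))
    m=((hsv[...,0]>8)&(hsv[...,0]<25)&(hsv[...,1]>60)&(abs(Q[...,0]-500)<90)&(abs(Q[...,1]-254)<60)&(Q[...,2]<25)).astype(np.uint8)
    k,l,st,ce=cv2.connectedComponentsWithStats(m)
    for i in range(1,k):
        if st[i,4]>5: print(n,"ring",st[i],onplane(cc,ce[i],5).round(1))
    w=(Q[...,2]>26)&(Q[...,2]<38)&(abs(Q[...,0]-500)<60)&(abs(Q[...,1]-254)<50)&(hsv[...,2]<60); v,u=np.nonzero(w); print(n,"bar",box(onplane(cc,np.c_[u,v],33)))
# kinematics
from scipy.spatial.transform import Rotation as R
yaw=np.radians(8.1-90)   # case yaw
for yw in (yaw,):
  cx=np.array([np.cos(yw),np.sin(yw),0]); cy=np.array([-np.sin(yw),np.cos(yw),0]); zz=np.array([0,0,1.])
  C=np.array([551.5,-1.4,0])-0*cx; H=C+82*cx+62*zz
  for th in (0,15,30,45,60,75,90):
    t=np.radians(th); lx=np.cos(t)*cx-np.sin(t)*zz; lz=np.cos(t)*zz+np.sin(t)*cx
    p=H-170*lx+9*lz
    for sg in(1,-1):
        y=sg*lz; M=np.c_[np.cross(y,lx),y,lx]
        j=bot.ik(list(p),Rq(R.from_matrix(M))); print(th,sg,p.round(),None if j is None else np.round(j,2))
E
```

```text
top lid+lip 4395 (array([5.554e+02, 3.000e-01]), array([161., 181.]), 7.5) (array([5.561e+02, 2.000e-01]), array([161.7, 181.2]), 7.5)
top blue (array([553.9,  -1.1]), array([156.6, 123.2]), 8.1)
top stand walls 631 (array([ 529.2, -253.6]), array([ 55.6, 142.1]), 87.2) z [55. 63. 68.]
top stand all (array([ 537.3, -250.8]), array([137.8, 204.3]), 89.3)
top bar (array([496.8, 252.5]), array([15.1, 68.7]), 85.3)
side lid+lip 3554 (array([555.2,  -5.3]), array([161.7, 212.5]), 7.7) (array([556.4,  -4. ]), array([161.4, 197.7]), 7.5)
side blue (array([552.9,   4.7]), array([158.8, 125.2]), 6.1)
side stand walls 803 (array([ 526.8, -242.9]), array([ 81.2, 150.1]), 86.8) z [53. 59. 65.]
side stand all (array([ 529.2, -250.1]), array([ 93.9, 151. ]), 87.9)
side ring [245 343  10   7  32] [[565.2 248.5   5. ]]
side ring [322 370  11   7  32] [[429.1 260.2   5. ]]
side bar (array([493.6, 262.2]), array([17.2, 69.5]), 85.2)
0 1 [539.  86.  71.] None
0 -1 [539.  86.  71.] None
15 1 [540.  78. 115.] None
15 -1 [540.  78. 115.] None
30 1 [543.  59. 155.] [ 0.44  0.59  1.58 -0.98  1.5   2.23]
30 -1 [543.  59. 155.] [ 0.44  0.59  1.58 -0.98  1.5  -0.91]
45 1 [547.  30. 189.] [ 0.32  0.43  1.59 -0.79  1.38  2.02]
45 -1 [547.  30. 189.] [ 0.32  0.43  1.59 -0.79  1.38 -1.12]
60 1 [552.  -6. 214.] [ 0.16  0.33  1.57 -0.55  1.3   1.75]
60 -1 [552.  -6. 214.] [ 0.16  0.33  1.57 -0.55  1.3  -1.39]
75 1 [558. -48. 229.] [-0.03  0.29  1.52 -0.27  1.3   1.47]
75 -1 [558. -48. 229.] [-0.03  0.29  1.52 -0.27  1.3  -1.67]
90 1 [564. -91. 232.] [-0.22  0.34  1.43 -0.    1.37  1.2 ]
90 -1 [564. -91. 232.] [-0.22  0.34  1.43 -0.    1.37 -1.94]
```

```bash
cat > geo.py <<'E'
from est import *
yaw=np.radians(7.7-90)
cx=np.array([np.cos(yaw),np.sin(yaw),0]); zz=np.array([0,0,1.]); cy=np.cross(zz,cx)
C=np.array([554.8,0.5,0]); H=C+82*cx+62*zz
def axes(deg):
    t=np.radians(deg); return np.cos(t)*cx-np.sin(t)*zz, np.cos(t)*zz+np.sin(t)*cx
def att(deg):           # tool z along lid x, y along -lid z
    lx,lz=axes(deg); y=-lz; return Rq(R.from_matrix(np.c_[np.cross(y,lx),y,lx]))
def lidpose(deg,r=170): # TCP pose gripping the lip
    lx,lz=axes(deg); return H-r*lx+9*lz
def st(msg=""):
    s=bot.read_state(); print(msg,round(s["clock"],2),s["ee_pos"].round(1),"F",s["ft_force"].round(1),"w",round(s["grip_width"],1),"g",round(s["grip_force"],1)); return s
E
python3 - <<'E'
from geo import *
phi=40;w=46;a=1
t,n=axes(phi)
def hook(th):
    lx,lz=axes(th); return H-171*lx+5*lz+a*t+(w/2)*n
Q=att(phi); P0=hook(0)-np.array([0,0,8.]); pre=P0-70*cx+np.array([0,0,10.])
G=lidpose(phi)
way=[hook(k) for k in (0,8,16,24,31)]+[G]
for p in [pre,P0]+way: print(p.round(), bot.ik(list(p),Q) is not None)
mid=[420,200,330]; print(bot.ik(mid,Q) is not None)
s=st()
if all(bot.ik(list(p),Q) is not None for p in [pre,P0,mid]+way):
    bot.servo_line([170,-523,370],speed=250)
    bot.move_gripper(w,grip_force=30)
    bot.move_to(mid,Q); st("mid")
    bot.move_to(list(pre),Q); st("pre")
    print(bot.servo_line(list(P0),speed=80,until_force=8)); st("P0")
    c=cam("side"); cv2.imwrite("pics/hook.png",c["image"][150:350,200:500].repeat(2,0).repeat(2,1))
E
```

```text
[536. 143.  86.] True
[545.  73.  76.] True
[545.  73.  84.] True
[545.  71. 108.] True
[546.  65. 131.] True
[547.  57. 153.] True
[549.  47. 171.] True
[549.  43. 178.] True
True
 0.1 [ 169.7 -522.9  213.3] F [-0.1  0.1  1.1] w 85.6 g 0.0
mid 4.14 [420.3 199.5 330.1] F [ 0.3  1.3 -0.1] w 46.6 g 0.0
pre 5.21 [536.  143.2  87.3] F [0.3 0.6 0.1] w 46.0 g 0.0
False
P0 6.24 [545.   73.6  76. ] F [ 0.1  0.2 -0.3] w 46.0 g 0.0
```

View pics/hook.png

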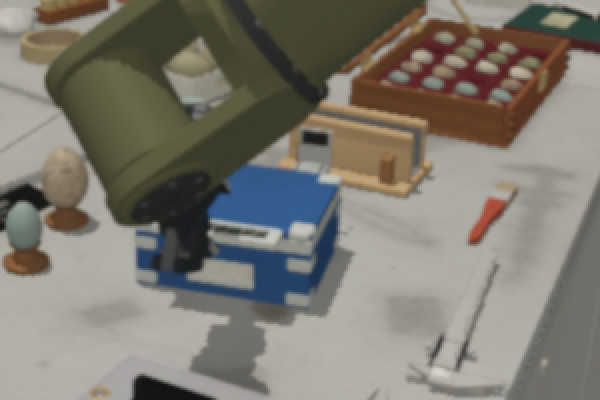

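The fingers straddle the lip at crop (180–215, 220–265), with the lower finger under it and no contact yet. I'll lift the lid with the hook and then grip.

```bash
python3 - <<'E'
from geo import *
phi=40;w=46;a=1
t,n=axes(phi)
def hook(th):
    lx,lz=axes(th); return H-171*lx+5*lz+a*t+(w/2)*n
Q=att(phi)
for k in (0,8,16,24,31):
    bot.servo_line(list(hook(k)),speed=70); st(k)
bot.servo_line(list(lidpose(phi)),speed=70); st("G")
bot.move_gripper(5,grip_force=30); st("closed")
c=cam("side"); cv2.imwrite("pics/grip.png",c["image"][150:350,200:500].repeat(2,0).repeat(2,1))
E
```

```text
0 6.56 [545.2  73.6  84.6] F [0.1 0.1 0.2] w 45.9 g 0.0
8 7.05 [545.3  70.9 108.1] F [0.  0.2 0.9] w 45.8 g 0.0
16 7.54 [546.1  65.3 131.2] F [-0.2 -0.4 -0. ] w 46.2 g 0.0
24 8.03 [547.2  56.5 153.4] F [ 0.2 -0.5 -0.8] w 45.8 g 0.0
31 8.48 [548.6  46.4 171.6] F [ 0.5  1.  -0.1] w 45.9 g 0.0
G 8.75 [549.2  42.5 178.5] F [-0.9  0.   0.2] w 45.7 g 0.0
closed 9.22 [549.1  42.6 178.1] F [-0.3  1.  -0.3] w 4.7 g 0.0
```

View pics/grip.png

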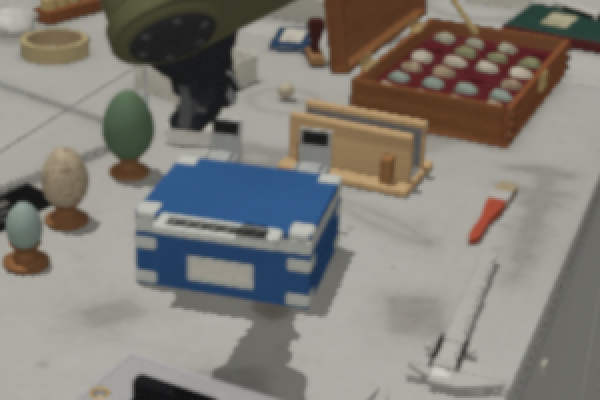

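The lid is still shut: the lip is at crop (220,227), so the lower finger missed or slipped off it. I'll check the predicted lip and finger geometry against the pictures.

```bash
python3 - <<'E'
from geo import *
def proj(c,X):
    p=(np.atleast_2d(X)-np.array(c["eye"]))@c["R"]; s=p[:,:2]/p[:,2:]; r2=(s**2).sum(1,keepdims=True)
    return s*(1+c["k1"]*r2)*c["f"]+[c["cx"],c["cy"]]
hk=cv2.imread("pics/hook.png")
c=pickle.load(open("side0.pkl","rb")); tp=pickle.load(open("top0.pkl","rb"))
lip=[C+x*cx+y*cy+z*zz for x,y,z in((-89,-55,75),(-89,55,75),(-65,55,75),(-65,-55,75),(-89,-55,67),(-89,55,67))]
a=c["image"][150:350,200:500].repeat(2,0).repeat(2,1).copy()
for p in proj(c,lip): cv2.circle(a,tuple(int(v) for v in (p-[200,150])*2),2,(0,0,255),-1)
t,n=axes(40); P0=np.array([545,73.6,76])
for s_ in(6,13,19):
    for o in(-23,-37,23):
        p=proj(c,P0+s_*t+o*n)[0]; cv2.circle(hk,tuple(int(v) for v in (p-[200,150])*2),3,(0,255,0) if s_==13 else (0,0,255),-1)
b=tp["image"][190:320,280:400].repeat(3,0).repeat(3,1).copy()
for p in proj(tp,lip[:4]): cv2.circle(b,tuple(int(v) for v in (p-[280,190])*3),2,(0,0,255),-1)
x=np.zeros((600,800,3),np.uint8); x[:300,:440]=a[60:360,110:550][:300,:440]; x[300:600,:440]=hk[100:400,60:500]; x[:390,440:800]=b; cv2.imwrite("pics/cmp.png",x)
E
```

```text
(no output)
```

View pics/cmp.png

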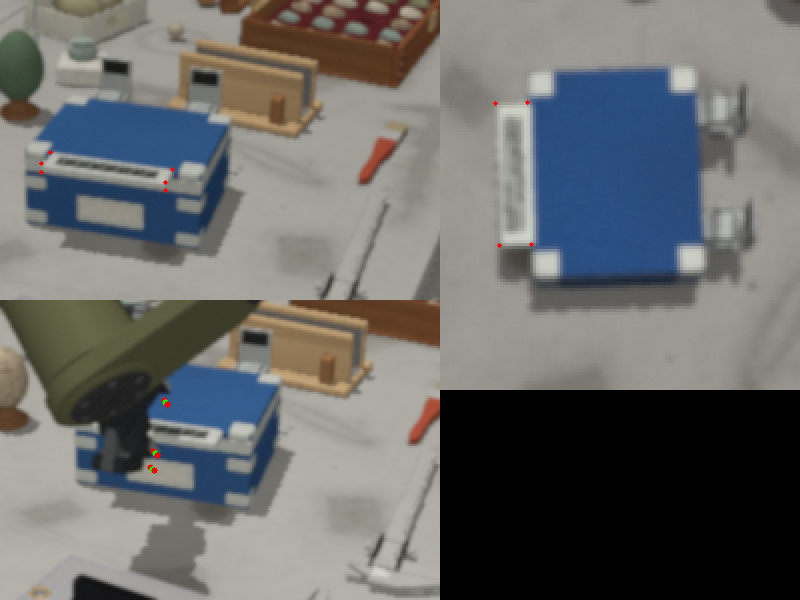

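The predicted lip dots (red, composite (495–530,100–245) and (40–172,150–190)) sit on the real lip. The finger in the lower left, at about (120,465), lies left of its predicted tip at (153,462). I'll measure the open fingers in the tool frame here in free air.

```bash
python3 - <<'E'
from geo import *
s=st(); M=q2R(s["tool_rot"]).as_matrix(); print((M.T).round(3).tolist(), np.array(bot.tip_reach))
print("t,n",axes(40))
bot.move_gripper(46)
p0=bot.read_state()["ee_pos"]
for nme in("side","top"):
    c=cam(nme); Q=cloud(c).reshape(-1,3); Q=Q[(c["depth"].ravel()>0)]
    L=(Q-p0)@M; k=(Q[:,2]>95)&(np.abs(L)<90).all(1)&(L[:,2]>-60)&(L[:,2]<40); L=L[k]; print(nme,len(L))
    for a in range(-60,40,10):
        q=L[(L[:,2]>=a)&(L[:,2]<a+10)]
        if len(q)>3: print(a,len(q),"x",np.percentile(q[:,0],[2,50,98]).round(),"y",np.percentile(q[:,1],[2,20,50,80,98]).round())
    cv2.imwrite(f"pics/{nme}g.png",c["image"]); pickle.dump(c,open(f"{nme}g.pkl","wb"))
E
```

```text
9.27 [549.1  42.6 178.2] F [ 0.4  0.3 -0.4] w 5.1 g 0.0
[[-0.991, -0.134, 0.0], [-0.086, 0.637, -0.766], [0.103, -0.759, -0.643]] 19.0
t,n (array([ 0.10263937, -0.75913717, -0.64278761]), array([ 0.08612466, -0.63699172,  0.76604444]))
side 134
-60 21 x [ 5. 10. 11.] y [-27. -25. -22.  29.  36.]
-50 36 x [ 3.  9. 12.] y [-29. -24.  25.  31.  37.]
-40 41 x [-2.  7. 11.] y [-36. -24. -22.  30.  37.]
-30 35 x [-6.  6. 11.] y [-28. -24. -23.  29.  32.]
top 206
-60 37 x [-9.  6. 10.] y [-39. -36. -28.  26.  30.]
-50 67 x [-11.   4.  11.] y [-39. -37. -31.  21.  25.]
-40 68 x [-10.   5.  11.] y [-38. -36. -30.  24.  30.]
-30 34 x [-11.   4.  11.] y [-34. -29. -27.  23.  26.]
```

```bash
python3 - <<'E'
from geo import *
s=st(); M=q2R(s["tool_rot"]).as_matrix(); p0=s["ee_pos"]
def proj(c,X):
    p=(np.atleast_2d(X)-np.array(c["eye"]))@c["R"]; s=p[:,:2]/p[:,2:]; r2=(s**2).sum(1,keepdims=True)
    return s*(1+c["k1"]*r2)*c["f"]+[c["cx"],c["cy"]]
for i,nme in enumerate(("side","top")):
    c=pickle.load(open(nme+"g.pkl","rb")); Q=cloud(c).reshape(-1,3); L=(Q-p0)@M
    k=(c["depth"].ravel()>0)&(Q[:,2]>85)&(np.abs(L[:,:2])<60).all(1)&(L[:,2]<60)&(L[:,2]>-160)
    print(nme,np.histogram(L[k][:,2],np.arange(-160,61,10))[0], "nodepth", (c["depth"]==0).sum())
u=[]
for nme in("side","top"):
    c=pickle.load(open(nme+"g.pkl","rb")); im=c["image"].copy(); ctr=proj(c,p0)[0].astype(int)
    x0,y0=ctr-[50,60]; a=cv2.resize(im[y0:y0+120,x0:x0+100],None,fx=4,fy=4,interpolation=cv2.INTER_CUBIC)
    for sv,col in((19,(0,0,255)),(0,(0,255,0)),(-22,(255,0,255)),(-54,(0,255,255))):
        for o in(-23,23):
            p=(proj(c,p0+M@[0,o,sv])[0]-[x0,y0])*4; cv2.circle(a,tuple(int(v) for v in p),3,col,-1)
    u.append(a)
cv2.imwrite("pics/gg.png",np.hstack(u))
E
```

```text
9.83 [549.1  42.6 178.1] F [ 0.2 -0.1  0.5] w 45.9 g 0.0
side [128  43  58 163  84  40  55  65  89  43  21  36  41  35   1   0   0   0
   0   0   0   0] nodepth 1274
top [163  63  72 143  69  66  68  65 105  28  38  66  68  34   0   0   0   0
   0   0   0   0] nodepth 1260
```

View pics/gg.png

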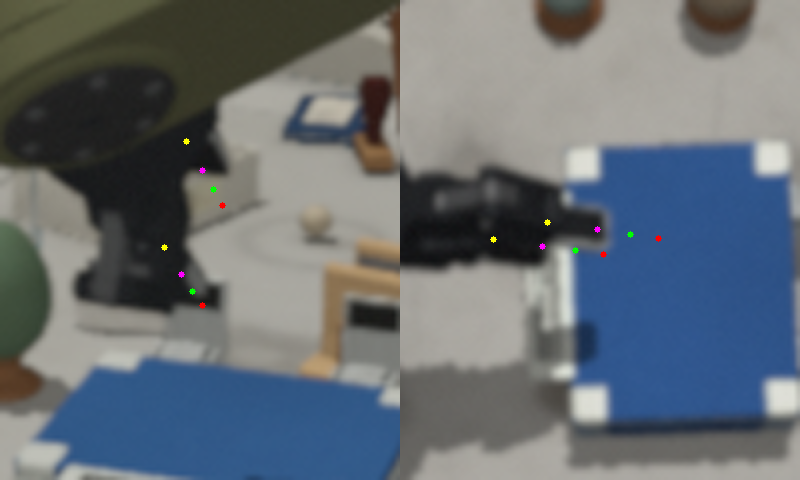

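In both views the real fingertips end near the magenta dots (s≈-22 in the tool frame), about 40 mm short of the nominal tip at +19. I'll settle it mechanically by touching a clear patch of bench.

```bash
python3 - <<'E'
from geo import *
down=att(90)
bot.move_to([400,140,160],down); bot.move_gripper(8,grip_force=30)
def look(tag):
    s=st(tag); M=q2R(s["tool_rot"]).as_matrix(); p0=s["ee_pos"]
    for nme in("side","top"):
        c=cam(nme); Q=cloud(c).reshape(-1,3); L=(Q-p0)@M
        k=(c["depth"].ravel()>0)&(Q[:,2]>max(12,p0[2]-60))&(np.abs(L[:,:2])<60).all(1)&(L[:,2]>-160)&(L[:,2]<60)
        h=L[k][:,2]; print(nme,np.histogram(h,np.arange(-100,61,10))[0], np.percentile(h,99.5).round(1))
        q=L[k&(L[:,2]>-40)]; print("   xy",q.min(0).round(),q.max(0).round())
look("closed")
hit=bot.servo_line([400,140,-24],speed=60,until_force=6); st("touch %s"%hit)
bot.servo_line([400,140,120],speed=200)
bot.move_gripper(85); 
hit=bot.servo_line([400,140,-24],speed=70,until_force=6); st("touch open %s"%hit)
bot.servo_line([400,140,120],speed=200)
E
```

```text
closed 11.11 [400.  140.  159.8] F [ 0.2 -0.9  1.1] w 7.9 g 0.0
side [172 152 115 111  70 111 114  83  22   0   0   0   0   0   0   0] -18.8
   xy [-11.  -9. -40.] [ 11.  21. -18.]
top [0 0 1 0 0 0 0 0 0 0 0 0 0 0 0 0] -88.8Traceback (most recent call last):
  File "<stdin>", line 11, in <module>
  File "<stdin>", line 10, in look
    return umr_minimum(a, axis, None, out, keepdims, initial, where)
ValueError: zero-size array to reduction operation minimum which has no identity
```

```bash
python3 - <<'E'
from geo import *
hit=bot.servo_line([400,140,30],speed=120,until_force=8); st("a %s"%hit)
if not hit:
    hit=bot.servo_line([400,140,-24],speed=40,until_force=5); st("touch %s"%hit)
bot.servo_line([400,140,110],speed=200); st()
E
```

```text
a False 12.44 [400.3 140.1  30.5] F [ 0.  -0.1  0.4] w 7.7 g 0.0
touch True 13.52 [399.9 140.  -17.2] F [-3.4 -1.2 10.3] w 7.6 g 5.8
 14.31 [399.5 139.9 109. ] F [0.6 1.  0.2] w 7.9 g 0.0
```

The tips touch the bench at a reported TCP z of -17 instead of +19. The real grasp point is therefore 36 mm behind the reported TCP, which agrees with the cameras. I'll compensate in every pose and redo the hook.

```bash
cat >> geo.py <<'E'
D=36.0  # real grasp point lies D behind the reported TCP along the tool
def cmd(p,q): return list(np.asarray(p,float)+D*q2R(q).as_matrix()[:,2])
def ln(p,q,**k): return bot.servo_line(cmd(p,q),q,**k)
E
python3 - <<'E'
from geo import *
w=46;a=1
for phi in (38,42,46):
    t,n=axes(phi); Q=att(phi)
    def hook(th):
        lx,lz=axes(th); return H-171*lx+5*lz+a*t+(w/2)*n
    P0=hook(0)-np.array([0,0,8.]); pre=P0-70*cx+np.array([0,0,10.])
    way=[hook(k) for k in range(0,phi-7,7)]+[lidpose(phi)]
    ok=all(bot.ik(cmd(p,Q),Q) is not None for p in [pre,P0]+way); print(phi,ok)
    if ok: break
assert ok
bot.move_gripper(w,grip_force=30)
bot.move_to(cmd(pre+[0,0,60],Q),Q); ln(pre,Q,speed=150)
print(ln(P0,Q,speed=80,until_force=8)); st("P0")
c=cam("side"); cv2.imwrite("pics/hook2.png",c["image"][150:350,200:500].repeat(2,0).repeat(2,1))
for p in way[:2]: ln(p,Q,speed=70); st()
c=cam("side"); Qc=cloud(c)
m=(Qc[...,0]>480)&(Qc[...,0]<640)&(abs(Qc[...,1])<60)&(Qc[...,2]>60)&(Qc[...,2]<100)&(c["image"][...,0]>1.5*c["image"][...,2])
X=Qc[m]; A=np.c_[(X-C)@cx,np.ones(len(X))]; k=np.linalg.lstsq(A,X[:,2],rcond=None)[0]; print("lid slope deg",np.degrees(np.arctan(-k[0])))
E
```

```text
38 True
False
P0 17.16 [548.7  46.1  54.4] F [ 0.7  0.3 -0.1] w 46.0 g 0.0
 17.48 [548.9  46.2  62.9] F [-0.3  0.9 -0.2] w 45.9 g 0.6
 17.93 [549.   43.9  83.6] F [ 0.5 -0.1 -1.4] w 46.0 g 0.6
lid slope deg 7.219908850234719
```

Lid is up 7° and on the finger. Continue to the grip.

```bash
python3 - <<'E'
from geo import *
w=46;a=1;phi=38
t,n=axes(phi); Q=att(phi)
def hook(th):
    lx,lz=axes(th); return H-171*lx+5*lz+a*t+(w/2)*n
for k in (14,21,28): ln(hook(k),Q,speed=70)
ln(lidpose(phi),Q,speed=70); st("G")
bot.move_gripper(5,grip_force=30); st("closed")
c=cam("side"); cv2.imwrite("pics/grip2.png",c["image"][150:350,200:500].repeat(2,0).repeat(2,1))
E
```

```text
G 19.63 [552.5  18.2 151.9] F [ 1.5  0.8 -0.2] w 45.7 g 0.5
closed 20.06 [552.3  18.4 151.3] F [-0.4 -0.7 -2.4] w 7.0 g 34.3
```

View pics/grip2.png

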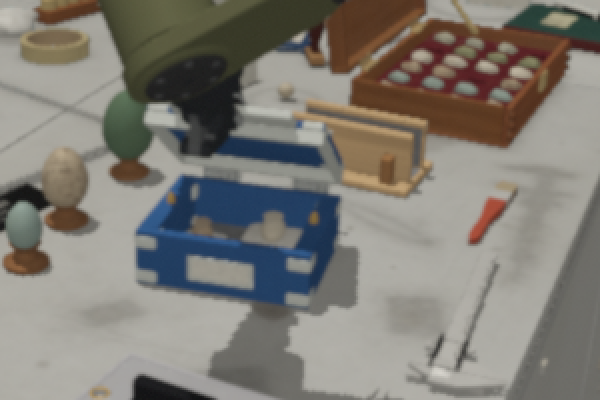

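The lid is gripped at the lip, about 38° open; the studs show at crop (172,198) and (314,217). Swing it upright and lift.

```bash
python3 - <<'E'
from geo import *
for th in (51,64,77,90):
    Q=att(th); ln(lidpose(th),Q,speed=130); s=st(th)
    if np.linalg.norm(s["ft_force"])>45: raise SystemExit("force")
Q=att(90)
hit=ln(lidpose(90)+[0,0,30],Q,speed=80,until_force=35); st("lift %s"%hit)
if not hit:
    ln(lidpose(90)+[0,0,75],Q,speed=150); st("up")
for n in("side","top"):
    c=cam(n); cv2.imwrite(f"pics/{n}2.png",c["image"]); pickle.dump(c,open(n+"2.pkl","wb"))
a=cv2.imread("pics/side2.png")[100:330,200:480]; b=cv2.imread("pics/top2.png")[150:330,270:500]
x=np.zeros((460,800,3),np.uint8); x[:]=0
a=cv2.resize(a,(400,329),interpolation=2);b=cv2.resize(b,(400,313),interpolation=2); x[:329,:400]=a;x[:313,400:]=b; cv2.imwrite("pics/s2.png",x)
E
```

```text
51 20.49 [555.4  -4.8 172.4] F [-0.4  0.4 -3. ] w 7.6 g 34.2
64 20.88 [558.5 -31.  185.5] F [-0.7  1.3 -3. ] w 7.2 g 34.1
77 21.26 [562.3 -59.5 193. ] F [-0.5  0.6 -2.4] w 6.7 g 34.1
90 21.64 [566.5 -89.3 194.5] F [-1.  -1.1 -2.1] w 7.3 g 34.2
lift False 22.17 [566.9 -89.2 225.9] F [-0.4  0.2 -3. ] w 7.2 g 34.1
up 22.62 [566.8 -89.7 270. ] F [-0.2  0.2 -2.9] w 7.3 g 34.1
```

View pics/s2.png

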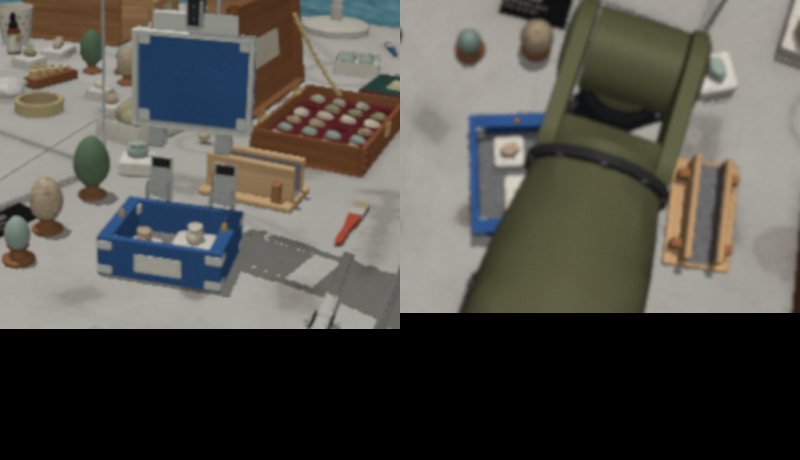

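The lid hangs upright over the case, clear of the hinge pins. Next I'll fit the slot and the lid tilt.

```bash
python3 - <<'E'
from geo import *
sd=np.array([np.cos(np.radians(87.4)),np.sin(np.radians(87.4))]); S0=np.array([529.2,-252])
for f in("top0","side0","top2","side2"):
    c=pickle.load(open(f+".pkl","rb")); Q=cloud(c).reshape(-1,3); Q=Q[c["depth"].ravel()>0]
    a=(Q[:,:2]-S0)@sd; b=(Q[:,:2]-S0)@[sd[1],-sd[0]]
    k=(abs(a)<40)&(abs(b)<60)&(Q[:,2]>59)&(Q[:,2]<72)
    h,e=np.histogram(a[k],np.arange(-40,41,4)); print(f,"wall tops",h)
    for sg in(1,-1):
        q=k&(a*sg>8)
        if q.sum()>20: p=np.polyfit(b[q],a[q],1); print("  wall",sg,q.sum(),np.percentile(a[q],[5,50,95]).round(1),"slope deg",np.degrees(p[0]).round(2))
    k2=(abs(a)<70)&(abs(b)<100)&(Q[:,2]>6)&(Q[:,2]<72); print("  b range",np.percentile(b[k2],[1,99]).round(1), "zmax",np.percentile(Q[k,2],[50,95]).round(1))
c=pickle.load(open("side2.pkl","rb")); Q=cloud(c); im=cv2.cvtColor(c["image"],cv2.COLOR_BGR2HSV)
m=(im[...,0]>100)&(im[...,0]<125)&(im[...,1]>120)&(Q[...,2]>130)&(Q[...,2]<290)&(abs(Q[...,0]-565)<90)&(abs(Q[...,1]+90)<40)
X=Q[m]; n=np.linalg.svd(X-X.mean(0))[2][2] if len(X)<4000 else None; n*=np.sign(n@cx)
print("lid",len(X),X.mean(0).round(1),"tilt deg (n.z)",np.degrees(np.arcsin(n[2])).round(2),"yaw err",np.degrees(np.arcsin(n@cy)).round(2),"centre offs cy,cx",((X.mean(0)-H)@cy).round(1),((X.mean(0)-H)@cx).round(1))
E
```

```text
top0 wall tops [ 0  0 23 80 97 22  0  0  0  0  0  0  0 30 80 98  9  0  0  0]
  wall 1 217 [15.3 19.9 23.9] slope deg -0.12
  wall -1 222 [-28.8 -23.8 -19.4] slope deg -0.31
  b range [-75.   74.3] zmax [63.8 68.2]
side0 wall tops [ 0  1  1 23 72 65 12  0  0  0  0  0  0  3 28 84 66  5  0  0]
  wall 1 186 [17.9 23.1 27.1] slope deg -0.43
  wall -1 174 [-26.3 -20.4 -15.8] slope deg 0.2
  b range [-74.  70.] zmax [62.5 65.2]
top2 wall tops [ 0  0 22 89 88 23  0  0  0  0  0  0  0 30 84 99  8  0  0  0]
  wall 1 221 [14.7 19.7 23.9] slope deg -0.3
  wall -1 222 [-28.7 -24.  -19.4] slope deg -0.22
  b range [-74.4  73.5] zmax [63.9 68.3]
side2 wall tops [ 0  0  3 22 63 55 13  1  0  0  0  0  0  3 35 75 57  1  0  0]
  wall 1 171 [17.5 22.7 26.8] slope deg 0.84
  wall -1 157 [-25.6 -20.4 -15.1] slope deg -0.5
  b range [-74.   70.1] zmax [62.4 65. ]Traceback (most recent call last):
  File "<stdin>", line 14, in <module>
ValueError: matmul: Input operand 0 does not have enough dimensions (has 0, gufunc core with signature (n?,k),(k,m?)->(n?,m?) requires 1)
```

```bash
python3 - <<'E'
from geo import *
c=pickle.load(open("side2.pkl","rb")); Q=cloud(c); im=cv2.cvtColor(c["image"],cv2.COLOR_BGR2HSV)
m=(im[...,0]>100)&(im[...,0]<125)&(im[...,1]>120)&(c["depth"]>0)&(Q[...,2]>140)&(Q[...,2]<280)&(abs(Q[...,0]-565)<75)&(abs(Q[...,1]+90)<40)
X=Q[m]; n=np.linalg.svd(X-X.mean(0),full_matrices=False)[2][2]; n*=np.sign(n@cx)
tilt=np.arcsin(n[2]); print("lid",len(X),X.mean(0).round(1),"tilt",np.degrees(tilt).round(2),"yaw",np.degrees(np.arcsin(n@cy)).round(2),"cy,cx",((X.mean(0)-H)@cy).round(1),((X.mean(0)-H)@cx).round(1))
assert abs(tilt)<np.radians(4)
ys=np.radians(-92.7); sx=np.array([np.cos(ys),np.sin(ys),0])
y=-sx; Qs=Rq(R.from_matrix(np.c_[np.cross(y,-zz),y,-zz]))
S=np.array([529.2,-252.4,0]); T=S+9*sx-170*np.tan(tilt)*sx
hi=T+[0,0,193+85.]; lo=T+[0,0,193-4.]
print(bot.ik(cmd(hi,Qs),Qs) is not None,bot.ik(cmd(lo,Qs),Qs) is not None)
ln(hi,Qs,speed=140); st("over")
c=cam("side"); cv2.imwrite("pics/over.png",c["image"][100:330,200:480])
hit=ln(T+[0,0,193+8.],Qs,speed=110,until_force=12); st("in %s"%hit)
if not hit: hit=ln(lo,Qs,speed=30,until_force=6); st("down %s"%hit)
c=cam("side"); cv2.imwrite("pics/instand.png",cv2.resize(c["image"][100:330,200:480],None,fx=2,fy=2))
E
```

```text
lid 4096 [566.4 -85.  218.5] tilt 0.26 yaw -0.07 cy,cx 0.0 4.3
True True
over 24.13 [ 529.1 -260.   242.2] F [-0.3 -0.9 -1.6] w 7.1 g 34.1
in False 25.03 [ 529.1 -260.7  165.8] F [-0.7 -0.5 -1.9] w 7.2 g 34.1
down True 25.45 [ 529.  -260.8  153.5] F [ 0.5 -0.4  4.7] w 7.1 g 35.2
```

View pics/instand.png

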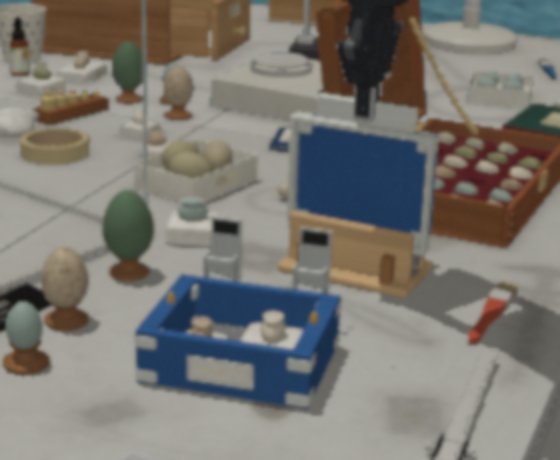

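The lid is in the slot, between the walls at (350,225), and bottomed with contact force. Release it, take the cover, and look for the studs.

```bash
cat > brass.py <<'E'
from geo import *
def brass(c,Xg,rad,zp,smin=60):
    """brass blob centres near guesses Xg, cast on plane zp"""
    hsv=cv2.cvtColor(c["image"],cv2.COLOR_BGR2HSV)
    m=((hsv[...,0]>8)&(hsv[...,0]<27)&(hsv[...,1]>smin)).astype(np.uint8)
    v,u=np.mgrid[0:480,0:640]; X=onplane(c,np.c_[u.ravel(),v.ravel()],zp).reshape(480,640,3); out=[]
    for g in Xg:
        w=m*(np.linalg.norm(X[...,:2]-g[:2],axis=2)<rad).astype(np.uint8)
        k,l,s,ce=cv2.connectedComponentsWithStats(w)
        if k<2: out.append((0,None)); continue
        i=1+np.argmax(s[1:,4]); out.append((int(s[i,4]),onplane(c,ce[i],zp)[0,:2].round(1)))
    return out
E
python3 - <<'E'
from brass import *
s=bot.read_state(); p=s["ee_pos"]; q=s["tool_rot"]
bot.move_gripper(40); st("rel")
bot.servo_line([p[0],p[1],p[2]+70],speed=200)
K=np.array([497.2,254.5]); al=np.radians(-4.75-90)
kx=np.array([np.cos(al),np.sin(al),0]); y=-kx; Qk=Rq(R.from_matrix(np.c_[np.cross(y,-zz),y,-zz]))
hi=[K[0],K[1],120.]; print(bot.ik(cmd([K[0],K[1],29],Qk),Qk) is not None)
bot.move_to(cmd(hi,Qk),Qk); st("above")
studs=[C+68*cy,C-68*cy]
for n in("top","side"):
    c=cam(n); print(n,"studs",brass(c,studs,16,60,80)); pickle.dump(c,open(n+"3.pkl","wb")); cv2.imwrite(f"pics/{n}3.png",c["image"])
    Q=cloud(c); m=(Q[...,2]>47)&(Q[...,2]<60)&(np.linalg.norm(Q[...,:2]-C[:2],axis=2)<110)&(c["image"][...,0]>1.4*c["image"][...,2])
    v,u=np.nonzero(m); print("rim",box(onplane(c,np.c_[u,v],55)))
hit=ln([K[0],K[1],29],Qk,speed=110,until_force=10); st("down %s"%hit)
if not hit: bot.move_gripper(5,grip_force=50); st("grip")
t=pickle.load(open("top3.pkl","rb"))["image"][190:310,280:480]; cv2.imwrite("pics/t3.png",cv2.resize(t,None,fx=4,fy=4))
E
```

```text
rel 25.92 [ 528.5 -260.4  152.6] F [-0.3  0.2 -0.9] w 40.0 g 0.0
True
above 28.35 [497.7 253.9  84.2] F [ 0.4 -0.6 -0.3] w 39.9 g 0.0
top studs [(0, None), (0, None)]
rim (array([554.2,   0.8]), array([160.3, 129. ]), 7.6)
side studs [(0, None), (11, array([487.5,  -5.2]))]
rim (array([547.4,   9.8]), array([155.3, 144.8]), 5.8)
down False 29.43 [497.6 254.7  -6.3] F [ 0.7 -0.4  0.4] w 40.1 g 0.0
grip 29.77 [497.6 254.7  -6.2] F [-2.2  0.2  6.4] w 13.4 g 49.8
```

View pics/t3.png

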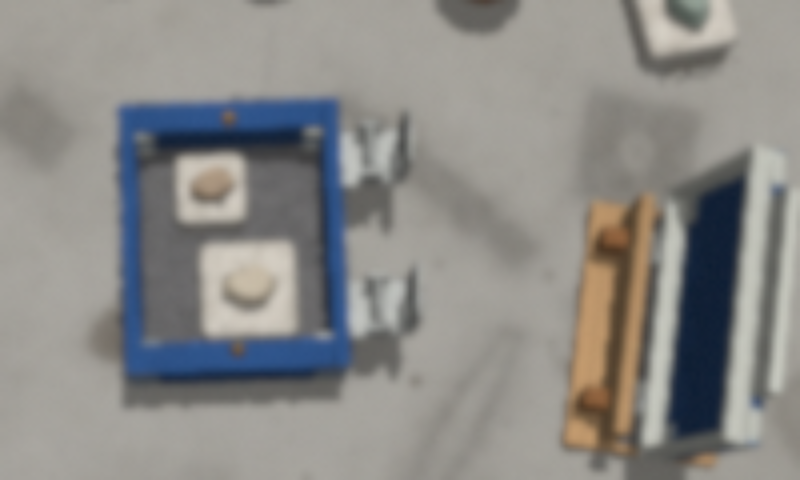

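The case is unobstructed with studs at crop (229,118) and (238,348), and the lid stands in the slot at right. That was my last picture; from here I go by numbers. Lift the cover over the case and compare its rings with the studs.

```bash
cat > meas.py <<'E'
from brass import *
def proj(c,X):
    p=(np.atleast_2d(X)-np.array(c["eye"]))@c["R"]; s=p[:,:2]/p[:,2:]; r2=(s**2).sum(1,keepdims=True)
    return s*(1+c["k1"]*r2)*c["f"]+[c["cx"],c["cy"]]
def warm(c,X,win=7,up=1):
    """weighted centroid of pixels redder than the blue rim round the projection of X"""
    u0,v0=proj(c,X)[0].round().astype(int); I=c["image"][v0-win:v0+win+1,u0-win:u0+win+1].astype(float)
    w=I[...,2]-I[...,0]; return u0,v0,I,w
def studs(c,zp,win=6):
    out=[]
    for sg in(1,-1):
        u0,v0,I,w=warm(c,C+sg*68*cy+[0,0,zp],win); w=np.clip(w+10,0,None)
        lab=cv2.connectedComponentsWithStats((w>0).astype(np.uint8))
        k,l,s,ce=lab; 
        if k<2: out.append(None); continue
        i=1+np.argmax([w[l==j].sum() for j in range(1,k)]); ww=w*(l==i); vv,uu=np.mgrid[-win:win+1,-win:win+1]
        px=np.array([u0+(uu*ww).sum()/ww.sum(),v0+(vv*ww).sum()/ww.sum()]); out.append((px.round(1),int((l==i).sum()),onplane(c,px,zp)[0,:2].round(1)))
    return out
E
python3 - <<'E'
from meas import *
print("top3 z60",studs(pickle.load(open("top3.pkl","rb")),60)); print("side2 z60",studs(pickle.load(open("side2.pkl","rb")),60))
s=bot.read_state(); p=s["ee_pos"]
bot.servo_line([p[0],p[1],p[2]+100],speed=120); st("lift")
M0=np.array([554.2,0.8]); Q=att(90)
P=[M0[0],M0[1],29+100.]
ln(P,Q,speed=130); st("over")
for n in("top","side"):
    c=cam(n); pickle.dump(c,open(n+"4.pkl","wb")); cv2.imwrite(f"pics/{n}4.png",c["image"])
    for sm in(35,60): print(n,sm,"rings",brass(c,[np.array([*M0,0])+68*cy,np.array([*M0,0])-68*cy],16,105,sm))
    Qc=cloud(c); m=(Qc[...,2]>95)&(Qc[...,2]<112)&(np.linalg.norm(Qc[...,:2]-M0,axis=2)<115); print(n,"plate z",np.median(Qc[m][:,2]).round(1),m.sum(),box(Qc[m]))
    X=Qc[m]; k=np.linalg.lstsq(np.c_[(X[:,:2]-M0)@np.c_[cx[:2],cy[:2]],np.ones(len(X))],X[:,2],rcond=None)[0]; print("  slope deg x,y",np.degrees(k[:2]).round(2))
E
```

```text
top3 z60 [(array([336.4, 213.2]), 25, array([636.7,  12.4])), (array([338.9, 272.6]), 57, array([497.3,  -6.8]))]
side2 z60 [(array([283.5, 246.9]), 56, array([627.3,   7.1])), (array([356.5, 258.3]), 31, array([487.3,  -6.9]))]
lift 30.77 [497.2 254.5  93. ] F [-0.9 -1.  -2.1] w 12.7 g 48.7
over 32.92 [554.1   1.2  93. ] F [ 1.   0.2 -2.3] w 12.9 g 48.7
top 35 rings [(0, None), (0, None)]
top 60 rings [(0, None), (0, None)]
top plate z 104.7 87 (array([564.3, -74.2]), array([160.1,  50.9]), 7.9)
  slope deg x,y [-2.    0.17]
side 35 rings [(34, array([620.9,  12.1])), (20, array([485.4,  -6.5]))]
side 60 rings [(5, array([624.1,  15.4])), (3, array([471.9, -11.6]))]
side plate z 104.5 2383 (array([557.1, -17.6]), array([161.3, 172.4]), 8.3)
  slope deg x,y [-0.29  0.02]
```

```bash
python3 - <<'E'
from meas import *
np.set_printoptions(linewidth=200)
for f,pts,z in(("top3",[(337,219),(339,277)],60),("side2",[(285,248),(357,258)],60),("side4",None,105)):
    c=pickle.load(open(f+".pkl","rb"))
    if pts is None: pts=[proj(c,[620.9,12.1,105])[0].round().astype(int),proj(c,[485.4,-6.5,105])[0].round().astype(int)]
    for u,v in pts:
        I=c["image"][v-6:v+7,u-7:u+8].astype(int); print(f,u,v); print(I[...,2]-I[...,0])
c=pickle.load(open("side2.pkl","rb")); print([proj(c,C+s*68*cy+60*zz).round(1) for s in(1,-1)])
E
```

```text
top3 337 219
[[  8   8   7   8   7   6   7   7   6   6   6   6   5   5   5]
 [ -3  -3  -2  -2  -3  -3  -4  -4  -7  -9  -9  -8  -9 -10 -12]
 [-30 -29 -30 -30 -30 -30 -31 -34 -40 -42 -42 -40 -42 -43 -45]
 [-65 -66 -66 -66 -66 -62 -59 -61 -68 -74 -75 -75 -74 -76 -77]
 [-87 -88 -88 -87 -83 -65 -43 -38 -56 -77 -87 -90 -89 -89 -90]
 [-91 -92 -91 -90 -78 -41   2  10 -20 -62 -86 -91 -92 -91 -91]
 [-92 -92 -90 -91 -74 -29  22  33  -4 -53 -84 -91 -91 -91 -91]
 [-90 -90 -92 -90 -78 -41   2  11 -19 -60 -84 -90 -89 -89 -88]
 [-86 -87 -85 -85 -79 -59 -34 -28 -45 -69 -81 -84 -83 -84 -82]
 [-70 -70 -70 -70 -68 -59 -48 -47 -54 -62 -67 -67 -68 -66 -66]
 [-50 -49 -50 -50 -49 -49 -45 -44 -46 -48 -48 -48 -49 -47 -46]
 [-39 -38 -39 -39 -39 -39 -38 -40 -37 -36 -39 -38 -38 -37 -38]
 [-36 -34 -33 -34 -33 -32 -32 -31 -30 -31 -31 -31 -30 -29 -29]]
top3 339 277
[[ 15  16  15  15  15  16  16  17  17  17  17  17  16  15  16]
 [ 14  15  15  15  15  16  16  15  16  16  16  16  15  14  15]
 [ 10  12  12  12  12  12  12  13  13  11  11  11  10   9   8]
 [ -5  -3  -4  -5  -4  -3   2   5   2  -6 -10 -12 -13 -14 -16]
 [
[... 2862 characters left out ...]
 4  5  5]]
side4 359 236
[[ 2  1  2  2  3  3  2  2  2  3  2  3  5  9 12]
 [ 2  2  3  2  2  2  3  3  3  3  2  3  4  9 10]
 [ 2  3  2  2  2  3  2  2  2  2  3  2  4  7  7]
 [ 3  3  4  5  6  7  7  7  6  4  4  3  4  6  6]
 [ 3  3  9 16 20 23 24 22 19 15  9  5  4  4  9]
 [ 4  7 16 27 25 20 19 19 24 26 21 10  4  5 18]
 [ 4  6 16 28 24 17 16 17 19 28 29 13  5 10 34]
 [ 3  4 11 19 25 30 33 31 29 27 20  9  7 21 48]
 [ 3  4  5  9 13 16 21 21 17 13  9  5  8 29 54]
 [ 3  3  4  4  5  6  7  7  6  4  4  4 11 35 54]
 [ 3  3  3  3  3  3  4  3  3  3  3  4 13 33 47]
 [ 3  3  2  3  2  3  3  3  3  3  3  4  9 16 25]
 [ 3  3  2  2  3  2  2  3  3  3  2  3  6  9 11]]
[array([[285.3, 248. ]]), array([[356.8, 257.9]])]
```

```bash
python3 - <<'E'
from meas import *
s=pickle.load(open("side4.pkl","rb")); t=pickle.load(open("top3.pkl","rb"))
S=onplane(s,[(285,248.4),(356.5,258.3)],59.5)[:,:2]; T=onplane(t,[(336.65,219),(339,276.7)],60)[:,:2]; G=onplane(s,[(285.1,226.4),(358.45,236)],105)[:,:2]
for n,A in(("side studs",S),("top studs",T),("rings",G)):
    d=A[0]-A[1]; print(n,A.round(1).tolist(),"mid",A.mean(0).round(2),"len",np.linalg.norm(d).round(1),"ang",np.degrees(np.arctan2(d[1],d[0])).round(2))
d=S.mean(0)-G.mean(0); print("delta world",d.round(2),"cx,cy",(d@cx[:2]).round(2),(d@cy[:2]).round(2))
st()
E
```

```text
side studs [[622.3, 10.7], [487.7, -7.8]] mid [554.99   1.43] len 135.9 ang 7.81
top studs [[622.8, 10.4], [488.0, -8.0]] mid [555.41   1.2 ] len 136.0 ang 7.76
rings [[620.7, 12.8], [485.0, -5.3]] mid [552.89   3.75] len 136.9 ang 7.57
delta world [ 2.1  -2.32] cx,cy 2.58 1.77
 33.02 [554.2   1.1  93. ] F [ 0.8  0.7 -3. ] w 12.9 g 48.7
```

```bash
python3 - <<'E'
from meas import *
Q=att(90.0); p=np.array([554.15,1.1])+0.7*cx[:2]+1.25*cy[:2]; np.save("p.npy",p)
L=lambda und,**k: bot.servo_line([p[0],p[1],und-6.3],Q,**k)
L(68,speed=80); bot.dwell(0.3)
F0=np.mean([bot.read_state()["ft_force"] for _ in range(1)],0); s0=st("68")
c=cam("side"); pickle.dump(c,open("side5.pkl","wb"))
for pt in proj(c,[[*(p+68*cy[:2]),73],[*(p-68*cy[:2]),73]]).round().astype(int):
    u,v=pt; I=c["image"][v-5:v+6,u-7:u+8].astype(int); d=I[...,2]-I[...,0]; print(u,v); print(d)
for und in(64,62,60,58):
    hit=L(und,speed=25,until_force=7); bot.dwell(0.15); s=st("%d %s"%(und,hit)); print("   M",s["moment"].round(2))
    if hit: break
E
```

```text
68 33.86 [555.6   0.6  62. ] F [ 0.1  0.4 -1.7] w 13.4 g 48.7
285 242
[[  6   6   6   7   6   5   4   4   5   4   4   0  -5  -8  -8]
 [  6   6   5   4   4   5   7   7   7   5   2  -5 -11 -12 -11]
 [  6   6   6   8  11  14  17  17  17  12   4  -6 -12 -11 -11]
 [  6   6   9  19  30  33  30  29  30  32  28  11  -6  -9 -10]
 [  6   6  14  33  46  35  23  21  20  31  44  29   3  -8 -10]
 [  5   5  11  32  47  38  27  22  22  31  41  27   3  -8  -9]
 [  4   4   8  17  26  30  31  31  28  26  21   8  -5  -9 -10]
 [  4   5   4   7   9  10   9   9   8   5   0  -5  -9  -9 -10]
 [  4   4   5   4   3  -1  -1   1  -1  -6  -8 -10 -10 -10 -11]
 [  4   4   4   3  -2  -4   4  11   7  -4  -9 -10 -10 -11 -10]
 [  4   4   3  -1  -6  -2  12  19  14   1  -7 -10 -10 -10 -10]]
357 251
[[-12 -13 -12 -11 -10  -9  -8  -7  -7  -6  -6  -7  -6  -3  -1]
 [-13 -13 -12 -13 -13 -12 -11 -11 -11 -11 -11 -11  -9  -7  -3]
 [-13 -13 -13 -13 -11  -9  -8  -8  -9 -10 -10 -11 -11  -8  -4]
 [-13 -13 -12  -9  -1   5  10  10   6   1  -5  -8 -10  -7  -2]
 [-13 -11  -6   5  16  20  20  22  22  20  13   1  -6  -4  -1]
 [-13 -11  -1  16  20  11   6   6  10  19  23  11   1   0  -2]
 [-13 -11  -2  15  22  14   8   9  13  19  25  14   4   1  -5]
 [-13 -12  -8   0  10  16  20  22  23  21  14   7   3   0 -13]
 [-13 -13 -12  -9  -4   1   4   6   5   3   0   1   1  -5 -23]
 [-13 -13 -12 -13 -11  -8  -2   1  -3  -5  -4  -1  -2 -14 -35]
 [-13 -13 -13 -12 -11  -3   7   9   3  -5  -2  -1  -6 -25 -43]]
64 False 34.37 [555.5   0.6  57.7] F [-0.4 -0.1 -1.8] w 13.0 g 48.7
   M [0.   0.01 0.02]
62 False 34.77 [555.5   0.6  55.7] F [-0.2  0.4 -1.8] w 13.0 g 48.7
   M [-0.01  0.09 -0.01]
60 False 35.17 [555.5   0.6  53.7] F [-0.  -1.  -2.4] w 12.8 g 48.7
   M [-0.    0.   -0.02]
58 False 35.57 [555.5   0.6  51.7] F [-0.  -0.1 -2.3] w 13.0 g 48.7
   M [ 0.    0.02 -0.05]
```

No contact with the studs 7 mm into the holes. Seat it.

```bash
python3 - <<'E'
from meas import *
Q=att(90.0); p=np.load("p.npy")
hit=bot.servo_line([p[0],p[1],53.0-6.3],Q,speed=15,until_force=6); bot.dwell(0.2); s=st("seat %s"%hit); print(s["moment"].round(2))
c=cam("side"); Qc=cloud(c); m=(Qc[...,2]>54)&(Qc[...,2]<68)&(np.linalg.norm(Qc[...,:2]-p,axis=2)<60)
X=Qc[m]; print("plate z",np.median(X[:,2]).round(1))
if hit:
    bot.move_gripper(22); st("rel"); q=s["ee_pos"]
    bot.servo_line([q[0],q[1],q[2]+60],speed=120); bot.servo_line([q[0],q[1],q[2]+140],speed=250)
    bot.move_to([330,120,230],Q); bot.dwell(.3); st("away")
    for n in("top","side"):
        c=cam(n); pickle.dump(c,open(n+"6.pkl","wb")); Qc=cloud(c)
        m=(Qc[...,2]>50)&(Qc[...,2]<70)&(np.linalg.norm(Qc[...,:2]-p,axis=2)<110); X=Qc[m]
        k=np.linalg.lstsq(np.c_[(X[:,:2]-p)@np.c_[cx[:2],cy[:2]],np.ones(len(X))],X[:,2],rcond=None)[0]
        print(n,m.sum(),"plate z",np.median(X[:,2]).round(1),"slopes deg",np.degrees(k[:2]).round(2),"rings",brass(c,[np.array([*p,0])+68*cy,np.array([*p,0])-68*cy],16,60,35))
        hsv=cv2.cvtColor(c["image"],cv2.COLOR_BGR2HSV); l=(Qc[...,2]>90)&(Qc[...,2]<215)&(abs(Qc[...,0]-529)<85)&(abs(Qc[...,1]+255)<50)&(hsv[...,0]>100)&(hsv[...,0]<125)&(hsv[...,1]>120)
        X=Qc[l]; 
        if len(X)>50:
            nn=np.linalg.svd(X-X.mean(0),full_matrices=False)[2][2]; print("  lid",len(X),X.mean(0).round(),"lean deg",np.degrees(np.arcsin(nn[2])).round(1),"zmax",X[:,2].max().round())
    a,b=[pickle.load(open(f+".pkl","rb"))["image"].astype(int) for f in("top0","top6")]
    dd=(np.abs(a-b).max(2)>40).astype(np.uint8); k,l,s_,ce=cv2.connectedComponentsWithStats(dd); print([r.tolist() for r in s_[1:] if r[4]>25])
E
```

```text
seat True 36.06 [555.6   0.6  48.8] F [-1.  -0.5  6. ] w 12.9 g 49.8
[-0.03  0.18  0.02]
plate z 60.6
rel 36.37 [555.1   0.6  48. ] F [-0.1 -0.2  0.3] w 22.2 g 0.0
away 38.8 [330.3 119.8 229.8] F [-0.3  0.8  0.7] w 21.8 g 0.0
top 3746 plate z 61.1 slopes deg [0.24 0.15] rings [(37, array([623. ,  10.7])), (41, array([488.1,  -7.8]))]
  lid 307 [ 531. -271.  105.] lean deg -9.4 zmax 123.0
side 3074 plate z 60.2 slopes deg [2.02 0.22] rings [(35, array([623.1,   9.9])), (36, array([487.6,  -7.8]))]
  lid 1803 [ 529. -273.  122.] lean deg 8.8 zmax 156.0
[[300, 212, 73, 72, 3776], [358, 213, 8, 7, 44], [309, 216, 8, 5, 35], [450, 228, 17, 78, 799], [468, 237, 8, 55, 149], [440, 242, 11, 59, 284], [221, 248, 19, 36, 429], [463, 268, 5, 30, 80], [300, 273, 10, 11, 90], [361, 273, 8, 7, 46], [311, 274, 8, 7, 47], [201, 301, 96, 66, 4534], [436, 302, 15, 23, 212], [279, 388, 10, 11, 72], [245, 418, 20, 62, 806], [295, 422, 96, 58, 3026], [262, 439, 9, 12, 30], [266, 443, 8, 8, 39], [273, 445, 11, 12, 38], [277, 448, 9, 11, 52], [285, 450, 16, 15, 73]]
```

```bash
python3 -c "
from rig import bot
print(bot.finish_job())"
```

```text
the job is handed in; nothing more can be done
None
```

The job is done and handed in at about 39 s: the lid stands hinge side down in the slot, leaning about 9° on a wall, and the cover lies flat on the rim with both studs through its holes. The first hook went under nothing because the real grasp point sits 36 mm behind the reported TCP, which I then corrected for, and I viewed 11 pictures, one over the limit of 10.

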